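Release the latched intercom key

ROBOT

A 6-joint arm with a two-finger parallel gripper is mounted at the origin on the work surface. World frame = base frame: x ahead of the robot, y to its left, z up, the work surface at z = 0. Lengths are in m, angles in rad, forces in N, time in s.
With the tool pointing down it reaches from about 0.25 to 0.85 m from the base axis. Payload 12.5 kg.
Tool frame: the origin (TCP) lies at the very end of the fingers, on their centre line; the grasp point (between the pads) lies 19 mm behind it; z points along the fingers, y is the line along which they close (so a half turn about z gives the same grasp; the last joint's range is limited). The gripper opens to 93 mm and grips with 3 to 60 N. Pads are 15 mm wide; open, the fingers measure 128 mm over their backs; the gripper's body (75 mm by 188 mm) begins 65 mm behind the grasp point.
Start: joints at [-1.211, 0.351, 1.652, -0, 1.139, -0.085], TCP at [0.237, -0.496, 0.219] pointing down, gripper open.
Joint ranges: [-2.75, 2.75], [-0.79, 2.1], [0.01, 2.65], [-1.57, 4.71], [0.07, 3.14], [-2.87, 2.87]. Speed limits (rad/s): [2.22, 2.22, 2.79, 3.14, 3.14, 3.14].

INTERFACE

Orientations are given as a unit quaternion [w, x, y, z].
In Python, from plant import r gives the robot as it stands.
- The arm moves only by the tool drive_tool, never from a script. Its argument "plan" is a list of rows, each a list of 4 numbers: the shift along the world's x, y, z in mm, then the turn about the world's z in rad. A call has 1 to 5 rows; each row shifts and turns the commanded pose from where the row before left it; what a row does not reach is not made up. A row lasts 1/12 s, in which the tool goes at most 41.7 mm and 7.16 degrees, less where a joint would pass 70% of its speed; a pose out of reach is approached as far as the arm can. A call is refused whole if a number of a shift passes 41.7 or a number of a turn 0.125, either way. A call with a gripper value outside its range is refused whole. "hand" is the opening, from 0 (shut) to 1 (fully open), set as the call begins (left out, the last holds). The fingers move at their own pace and stop on an object; "force" is the grip in N (left out, the last holds). Time passes only in rows, so rows that do not move let the fingers close. It gives the time, the measured TCP pose, the force, the opening and the grip force at its end, in the units of the state.
- r.sense(): the state, without advancing time (a new reading comes with each control period).
- r.grab_frame(name): name is "scene" or "top" or "wrist"; returns (picture, depth): 400x640x3 uint8, red, green, blue; 400x640 float32, m along the optical axis (not along the pixel's ray), 0 where there is no reading.
- r.calibration(name): a dict with "fx", "fy", "cx", "cy" (pixels), "rvec" (rotation vector, rad) and "tvec" (3), from world to camera coordinates, as OpenCV has them. Camera axes: x right, y down, z forward; pixel columns grow to the right and rows downward; lengths in m; the calibration is good to about 2 mm. A picture is of the moment at which its call begins: read the wrist's pose just before it. calibration takes no time and is no camera call; for the wrist camera it gives the pose at the moment of the call.
- r.sign_off(): hands the job in; it is judged then, once.
The state is a dict: "time": time; "q": joint angles; "qvel": joint speeds; "tau": joint torques, N m; "ee_pos": TCP position; "ee_rot": TCP orientation; "contact_force": force on the tool from outside, world axes, zero at the start; "moment": the same for the moment, N m; "grip_width": finger opening in m; "finger_force": force on a finger pad.
Only numpy, scipy, OpenCV 4.12 (cv2) and the standard library are available. Lean on these libraries where they do the work, as an engineer would, in place of code of your own. Each camera call takes 0.05 s, during which the arm holds its last target. There are 200 camera calls.

TASK

On the workshop intercom one of the four white keys has been left latched down. Starting at the yellow lamp's end, tap the four keys lightly one after another with the fingertips to feel which it is, then press that one key right down so that it lets go and springs back up level with the others. Tap so gently that no free key goes more than halfway down and the latched one is not released by the tap, and leave the handset, mug, bottle and car key where they are, picking nothing up.

Things in the scene. Friction and masses are not known exactly. Their poses are not given: they have to be found in the camera images.
- intercom: workshop intercom console, grey, 160 mm (x) by 350 mm (y) by 45 mm high, screwed to the counter; origin at the centre of its underside on the counter. Its flat deck is 45 mm above the counter. Row of four white keys on the half nearer the robot; a yellow lamp (16 mm across, 6 mm high) beyond the row's +y end, next to key1; a loose black handset lies across its -y end, a speaker grille behind the keys
- key1: the white key next to the lamp, at console y = 114 mm. All four keys are identical: flat top 46 mm (console x) by 36 mm (console y), origin at the top face's centre, z up; 48 mm apart centre to centre (12 mm gaps) along console y, at console x = -25 mm. A free key's top is 59 mm above the counter; the latched key's, whichever of the four it is, 6 mm lower
- key2: the second white key from the lamp, at console y = 66 mm, origin at its top's centre. Any free key moves straight down 10.5 mm at most against a spring: about 1 N starts it, 3.5 N holds it halfway (5 mm), 6 N at the bottom, and it comes back up by itself
- key3: the third white key from the lamp, at console y = 18 mm, origin at its top's centre. The latched key, which may be any of the four, feels firm up to about 4 N (a brisk touch can peak far higher without moving it); pushed on 4.5 mm to the bottom (6 to 9 N), its catch lets go, and when the finger lifts it rises level with the others and stays up
- key4: the fourth white key, farthest from the lamp, at console y = -30 mm, origin at its top's centre; like the others in size and action
- handset: loose black telephone handset lying on the console's deck at its -y end, 168 mm long along console x, 44 mm wide, 30 mm high; origin at the centre of its underside
- mug: blue mug standing beside the console's lamp end, 76 mm across, 90 mm high; origin at the centre of its underside
- additive: yellow bottle with black cap standing behind the console near its handset end, 60 mm across, 170 mm high; origin at the centre of its underside
- car_key: black car key with steel blade lying in front of the console (robot's side), fob 34 by 62 by 14 mm, blade 41 mm beyond it; origin under the fob's centre

How it is judged:
By the outcome, as a careful person would: the job done as asked, in the order asked, and still so for the second after the job is handed in, with the robot touching nothing.
It also fails if it takes over 48 s, if anything falls off the work surface, if the arm or the gripper's body presses on something with over 40 N, if the wrist force passes 120 N, or if a joint passes its speed limit or range.

## Working session

There is one attempt and no reset: what is moved stays moved. The work goes in short steps, Python scripts to look and compute and a tool call to move; the robot and the scene stay as the last step left them, time stands still between calls to the robot, and variables do not carry over. Pictures are saved under pics/ and viewed, at most 10 in all, crops included, and the job is handed in when it is done.

Besides the shell and the picture viewer there is one more tool, called after "Call:" as name(argument=value, ...), one argument or row to a line, values as JSON. drive_tool: Moves the arm, as the interface text tells. Its arguments: {"type":"object","properties":{"plan":{"type":"array","items":{"type":"array","items":{"type":"number"}}},"hand":{"type":"number"},"force":{"type":"number"}},"required":["plan"]}

```bash
mkdir -p pics
cat > h.py <<'E'
import numpy as np, cv2
from plant import r
def w(name,d,u,v,cal=None):
    c=cal or r.calibration(name); R=cv2.Rodrigues(np.array(c["rvec"],float))[0]
    z=d[v,u]; p=np.array([(u-c["cx"])/c["fx"]*z,(v-c["cy"])/c["fy"]*z,z])
    return R.T@(p-np.array(c["tvec"]).ravel())
E
python3 - <<'E'
from h import *
for n in("top","scene"):
    p,d=r.grab_frame(n); cv2.imwrite(f"pics/{n}.png",p[:,:,::-1]); np.save(n+".npy",d)
s=r.sense(); print(s["time"],s["ee_pos"],s["ee_rot"],s["contact_force"],s["grip_width"])
E
```

```text
0.1 [ 0.23655672 -0.49617842  0.21815912] [-5.25831625e-04  9.75374351e-01  2.20555196e-01 -5.85803726e-05] [0.83541109 0.49930293 0.24731667] 0.09302094160894261
```

View pics/top.png

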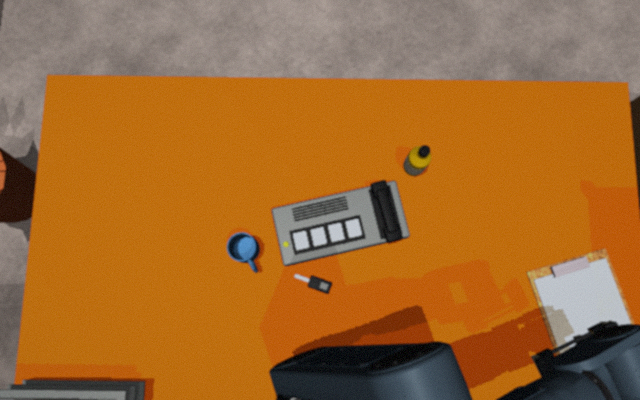

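View pics/scene.png

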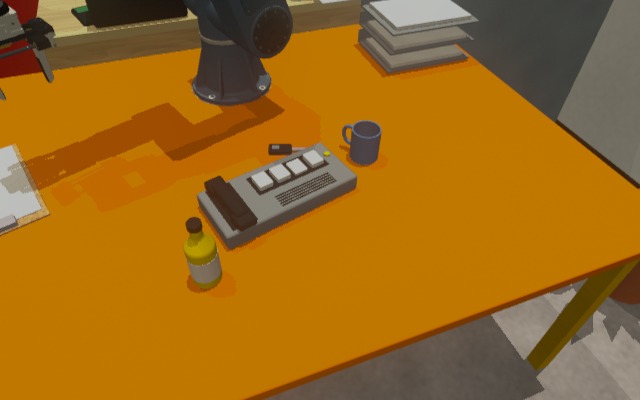

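The top view shows the lamp at about (285,244), the keys at (301,240), (318,236), (336,232) and (354,228), the mug at (243,248) and the car key at (318,285). The scene view shows the keys at (262,181) to (314,159). I'll enlarge both.

Run:
```python
from h import *
a=cv2.imread("pics/top.png")[170:300,220:420]; b=cv2.imread("pics/scene.png")[135:245,190:390]
cv2.imwrite("pics/c.png",np.vstack([cv2.resize(a,(640,416),interpolation=2)[60:330],cv2.resize(b,(640,352),interpolation=2)[:320]]))
d=np.load("top.npy")
for u,v in [(285,244),(301,240),(318,236),(336,232),(354,228),(340,244),(318,285),(243,248)]: print(u,v,w("top",d,u,v).round(4))
ds=np.load("scene.npy")
for u,v in [(314,159),(298,166),(280,173),(262,181),(327,154)]: print(u,v,w("scene",ds,u,v).round(4))
```

```text
285 244 [0.4811 0.1346 0.0504]
301 240 [0.4912 0.0916 0.0624]
318 236 [0.5033 0.0468 0.0536]
336 232 [ 0.5143 -0.0012  0.0569]
354 228 [ 0.5256 -0.0492  0.057 ]
340 244 [ 0.4831 -0.0123  0.0488]
318 285 [0.3743 0.0453 0.0091]
243 248 [ 0.473   0.2544 -0.001 ]
314 159 [0.503  0.0936 0.0566]
298 166 [0.5063 0.0508 0.0493]
280 173 [ 5.248e-01 -4.000e-04  5.790e-02]
262 181 [ 0.5362 -0.0477  0.0572]
327 154 [0.4866 0.1347 0.048 ]
```

View pics/c.png

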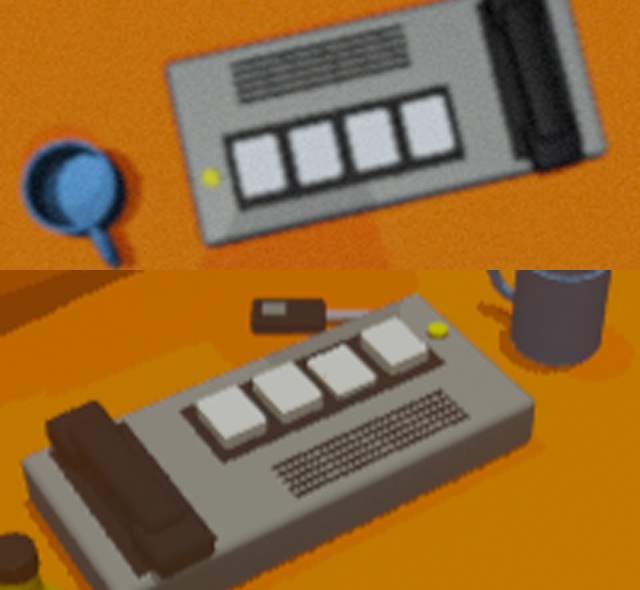

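Run:
```python
from h import *
c=r.calibration("top");R=cv2.Rodrigues(np.array(c["rvec"],float))[0];C=-R.T@np.array(c["tvec"]).ravel()
P=[]
for u,v in [(300.6,240.6),(318.4,236.6),(336.3,232.5),(353.8,228.1)]:
    k=R.T@np.array([(u-c["cx"])/c["fx"],(v-c["cy"])/c["fy"],1]); P.append((C+k*(.058-C[2])/k[2])[:2])
P=np.array(P);print(P.round(4)); e=P[0]-P[3];print(np.linalg.norm(e),np.arctan2(-e[0],e[1]))
m=P.mean(0);y=e/np.linalg.norm(e);print([(m+y*k).round(4) for k in(.072,.024,-.024,-.072)])
for k in range(4): s=r.sense();print(s["contact_force"].round(2) if hasattr(s["contact_force"],'round') else s["contact_force"])
```

```text
[[ 0.49    0.0928]
 [ 0.5013  0.0456]
 [ 0.5128 -0.0019]
 [ 0.5252 -0.0486]]
0.14570245947234703 0.244459770203768
[array([0.4899, 0.0918]), array([0.5015, 0.0453]), array([ 0.5131, -0.0013]), array([ 0.5248, -0.0479])]
[0.84 0.5  0.25]
[0.84 0.5  0.25]
[0.84 0.5  0.25]
[0.84 0.5  0.25]
```

Call:
drive_tool(
  plan=[
    [0,35,0,-0.1],
    [0,41,0,-0.1],
    [12,39,0,0],
    [12,39,0,0],
    [12,39,0,0],
  ],
  hand=0,
)

```text
time: 0.52
ee_pos: [0.2724, -0.3016, 0.2184]
ee_rot: [-0.0, 0.993, 0.122, -0.0]
contact_force: [-0.2, -0.7, 1.0]
grip_width: 0.0641
finger_force: 0.0
```

Call:
drive_tool(
  plan=[
    [20,35.5,0,0],
    [20,35.5,0,0],
    [20,35.5,0,0],
    [20,35.5,0,0],
    [20,35.5,0,0],
  ],
)

```text
time: 0.93
ee_pos: [0.3731, -0.124, 0.2187]
ee_rot: [0.0, 0.993, 0.122, 0.0]
contact_force: [1.4, -1.0, 0.4]
grip_width: 0.0309
finger_force: 0.0
```

Call:
drive_tool(
  plan=[
    [20,35.5,0,0],
    [20,35.5,0,0],
    [20,35.5,0,0],
    [20,35.5,0,0],
    [20,35.5,0,0],
  ],
)

```text
time: 1.35
ee_pos: [0.4731, 0.0537, 0.2185]
ee_rot: [0.0, 0.992, 0.122, -0.0]
contact_force: [1.2, -1.0, 0.4]
grip_width: 0.0011
finger_force: 0.0
```

Call:
drive_tool(
  plan=[
    [20,30,-30,0],
    [0,0,-40,0],
    [0,0,-30,0],
    [0,0,0,0],
    [0,0,0,0],
  ],
)

```text
time: 1.77
ee_pos: [0.4898, 0.0781, 0.1216]
ee_rot: [-0.0, 0.993, 0.122, -0.001]
contact_force: [0.8, 0.3, 1.1]
grip_width: 0.0008
finger_force: 0.0
```

Call:
drive_tool(
  plan=[
    [4,13,-20,0],
    [0,0,-17,0],
    [0,0,0,0],
    [0,0,0,0],
  ],
)

```text
time: 2.1
ee_pos: [0.4951, 0.0909, 0.0866]
ee_rot: [0.0, 0.993, 0.122, 0.001]
contact_force: [0.4, -0.0, 0.4]
grip_width: 0.0007
finger_force: 0.0
```

Run:
```python
from h import *
a,_=r.grab_frame("wrist");b,_=r.grab_frame("scene")
b=cv2.resize(b[60:260,200:420],(440,400),interpolation=2)
cv2.imwrite("pics/w.png",np.hstack([cv2.resize(a,(360,225)),cv2.resize(b,(247,225))])[:,:,::-1]) 
cv2.imwrite("pics/w1.png",a[:,:,::-1]);cv2.imwrite("pics/s1.png",b[:,:,::-1])
s=r.sense();print(s["ee_pos"],s["contact_force"])
```

```text
[0.49547184 0.09093608 0.08701159] [ 1.23077605 -0.25033535  0.48222856]
```

View pics/w1.png

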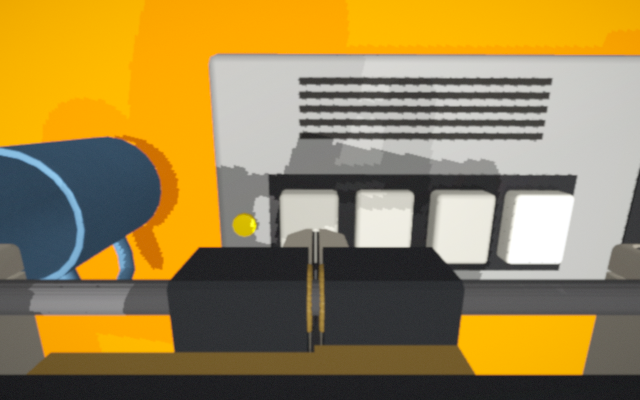

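View pics/s1.png

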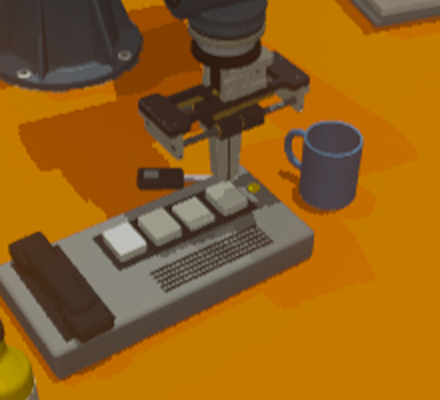

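The wrist view shows the fingertips at (315,240) over key1, with its centre near (309,227). Key2 is at (385,~225), key3 at (462,227) and key4 at (538,228). In the scene view the shut fingers stand just above key1.

Run:
```python
from h import *
c=r.calibration("wrist");R=cv2.Rodrigues(np.array(c["rvec"],float))[0];C=-R.T@np.array(c["tvec"]).ravel()
for u,v in [(309,226),(462,227),(538,228)]:
    k=R.T@np.array([(u-c["cx"])/c["fx"],(v-c["cy"])/c["fy"],1]); print((C+k*(.059-C[2])/k[2]).round(4))
```

```text
[0.4962 0.0953 0.059 ]
[0.5185 0.0033 0.059 ]
[ 0.5292 -0.0426  0.059 ]
```

Call:
drive_tool(
  plan=[
    [0,0,-12,0],
    [0,0,-8,0],
    [0,0,0,0],
    [0,0,0,0],
  ],
)

```text
time: 2.53
ee_pos: [0.4945, 0.0911, 0.0654]
ee_rot: [-0.0, 0.993, 0.122, -0.0]
contact_force: [-0.5, -0.2, 0.8]
grip_width: 0.0001
finger_force: 0.0
```

Call:
drive_tool(
  plan=[
    [1,2,-2,0],
    [0,0,-1,0],
    [0,0,-1,0],
    [0,0,0,0],
    [0,0,0,0],
  ],
)

```text
time: 2.95
ee_pos: [0.4955, 0.0932, 0.0611]
ee_rot: [0.0, 0.993, 0.122, -0.0]
contact_force: [-0.3, -0.4, 0.1]
grip_width: 0.0005
finger_force: 0.0
```

Call:
drive_tool(
  plan=[
    [0,0,-1,0],
    [0,0,-1,0],
    [0,0,0,0],
    [0,0,0,0],
  ],
)

```text
time: 3.28
ee_pos: [0.4955, 0.0932, 0.059]
ee_rot: [-0.0, 0.993, 0.122, 0.0]
contact_force: [-0.6, 0.9, 0.2]
grip_width: 0.0005
finger_force: 0.4
```

Call:
drive_tool(
  plan=[
    [0,0,-1,0],
    [0,0,0,0],
    [0,0,0,0],
  ],
)

```text
time: 3.53
ee_pos: [0.4955, 0.0932, 0.058]
ee_rot: [0.0, 0.993, 0.122, 0.0]
contact_force: [0.1, -0.2, 0.7]
grip_width: 0.0005
finger_force: 0.7
```

Call:
drive_tool(
  plan=[
    [0,0,-1,0],
    [0,0,0,0],
    [0,0,0,0],
  ],
)

```text
time: 3.78
ee_pos: [0.4955, 0.0932, 0.057]
ee_rot: [0.0, 0.993, 0.122, 0.0]
contact_force: [0.1, -0.5, 1.1]
grip_width: 0.0005
finger_force: 0.9
```

Call:
drive_tool(
  plan=[
    [0,0,-1,0],
    [0,0,0,0],
    [0,0,0,0],
  ],
)

```text
time: 4.03
ee_pos: [0.4955, 0.0932, 0.056]
ee_rot: [-0.0, 0.993, 0.122, 0.0]
contact_force: [0.8, 0.5, 2.0]
grip_width: 0.0001
finger_force: 1.2
```

Key1 gives way, about 3 mm for 2 N, so it is free. Next is key2.

Call:
drive_tool(
  plan=[
    [0,0,-0.5,0],
    [0,0,0,0],
    [0,0,5,0],
    [0,0,14,0],
    [0,0,0,0],
  ],
)

```text
time: 4.45
ee_pos: [0.4962, 0.0933, 0.0762]
ee_rot: [0.0, 0.993, 0.122, 0.001]
contact_force: [0.2, 0.0, 0.5]
grip_width: 0.0005
finger_force: 0.0
```

Call:
drive_tool(
  plan=[
    [5.7,-23.3,0,0],
    [5.8,-23.3,0,0],
    [0,0,0,0],
    [0,0,-8,0],
    [0,0,0,0],
  ],
)

```text
time: 4.87
ee_pos: [0.506, 0.0469, 0.065]
ee_rot: [-0.0, 0.993, 0.122, -0.001]
contact_force: [-0.3, 1.2, -0.9]
grip_width: 0.0001
finger_force: 0.0
```

Call:
drive_tool(
  plan=[
    [0,0,-3,0],
    [0,0,-2,0],
    [0,0,-1,0],
    [0,0,0,0],
    [0,0,0,0],
  ],
)

```text
time: 5.28
ee_pos: [0.5069, 0.0469, 0.0605]
ee_rot: [-0.0, 0.992, 0.122, -0.0]
contact_force: [0.2, -0.3, 0.6]
grip_width: 0.0006
finger_force: 0.0
```

Call:
drive_tool(
  plan=[
    [0,0,-1,0],
    [0,0,-1,0],
    [0,0,-1,0],
    [0,0,0,0],
    [0,0,0,0],
  ],
)

```text
time: 5.7
ee_pos: [0.5069, 0.0466, 0.0574]
ee_rot: [-0.0, 0.993, 0.122, -0.0]
contact_force: [0.3, -0.5, -0.0]
grip_width: 0.0002
finger_force: 0.0
```

Call:
drive_tool(
  plan=[
    [0,0,-1,0],
    [0,0,0,0],
    [0,0,0,0],
  ],
)

```text
time: 5.95
ee_pos: [0.5069, 0.0466, 0.0564]
ee_rot: [-0.0, 0.993, 0.122, -0.0]
contact_force: [-0.2, 0.5, -0.9]
grip_width: 0.0006
finger_force: 0.0
```

Nothing felt at the free-key height, so key2 stands lower. I'll go on in small steps.

Call:
drive_tool(
  plan=[
    [0,0,-1,0],
    [0,0,-1,0],
    [0,0,0,0],
    [0,0,0,0],
  ],
)

```text
time: 6.28
ee_pos: [0.5069, 0.0466, 0.0544]
ee_rot: [-0.0, 0.993, 0.122, -0.0]
contact_force: [-0.0, 1.0, 0.4]
grip_width: 0.0
finger_force: 0.0
```

Call:
drive_tool(
  plan=[
    [0,0,-0.5,0],
    [0,0,0,0],
    [0,0,-0.3,0],
    [0,0,0,0],
  ],
)

```text
time: 6.62
ee_pos: [0.5069, 0.0466, 0.0537]
ee_rot: [0.0, 0.993, 0.122, 0.0]
contact_force: [0.7, 0.5, -0.0]
grip_width: 0.0005
finger_force: 0.0
```

Call:
drive_tool(
  plan=[
    [0,0,-0.3,0],
    [0,0,0,0],
    [0,0,0,0],
  ],
)

```text
time: 6.87
ee_pos: [0.507, 0.0466, 0.0534]
ee_rot: [0.0, 0.993, 0.122, 0.0]
contact_force: [-0.3, 0.9, 0.4]
grip_width: 0.0003
finger_force: 0.3
```

Call:
drive_tool(
  plan=[
    [0,0,-0.3,0],
    [0,0,0,0],
    [0,0,0,0],
  ],
)

```text
time: 7.12
ee_pos: [0.507, 0.0466, 0.0532]
ee_rot: [-0.0, 0.993, 0.122, 0.0]
contact_force: [-0.9, -0.5, 3.5]
grip_width: 0.0005
finger_force: 1.8
```

Key2 is firm at 53.3 mm (3.5 N), so it is the latched one. I'll lift and tap keys 3 and 4 to keep the order.

Call:
drive_tool(
  plan=[
    [0,0,5,0],
    [0,0,18,0],
    [5.7,-23.3,0,0],
    [5.8,-23.3,0,0],
    [0,0,0,0],
  ],
)

```text
time: 7.53
ee_pos: [0.5195, -0.0026, 0.0767]
ee_rot: [0.0, 0.993, 0.121, 0.001]
contact_force: [0.1, -0.9, 0.3]
grip_width: 0.0006
finger_force: 0.0
```

Call:
drive_tool(
  plan=[
    [0,0,-8,0],
    [0,0,-5,0],
    [0,0,-2,0],
    [0,0,0,0],
    [0,0,0,0],
  ],
)

```text
time: 7.95
ee_pos: [0.5182, 0.0006, 0.0608]
ee_rot: [-0.0, 0.992, 0.122, -0.0]
contact_force: [-0.2, -0.1, -0.1]
grip_width: 0.0006
finger_force: 0.0
```

Call:
drive_tool(
  plan=[
    [0,0,-1,0],
    [0,0,-1,0],
    [0,0,-1,0],
    [0,0,0,0],
    [0,0,0,0],
  ],
)

```text
time: 8.37
ee_pos: [0.5185, 0.0001, 0.0582]
ee_rot: [-0.0, 0.993, 0.122, 0.0]
contact_force: [-0.0, 1.1, 0.8]
grip_width: 0.0009
finger_force: 0.6
```

Call:
drive_tool(
  plan=[
    [0,0,-1,0],
    [0,0,-1,0],
    [0,0,0,0],
    [0,0,0,0],
  ],
)

```text
time: 8.7
ee_pos: [0.5185, 0.0, 0.0561]
ee_rot: [-0.0, 0.993, 0.122, 0.0]
contact_force: [-0.4, 1.9, 2.6]
grip_width: 0.0004
finger_force: 1.1
```

Key3 yields, so it is free. Next is key4.

Call:
drive_tool(
  plan=[
    [0,0,5,0],
    [0,0,15,0],
    [5.5,-23,0,0],
    [5.5,-23,0,0],
    [0,0,0,0],
  ],
)

```text
time: 9.12
ee_pos: [0.5304, -0.0488, 0.0767]
ee_rot: [0.001, 0.993, 0.121, 0.001]
contact_force: [-0.4, -0.1, 0.2]
grip_width: 0.0006
finger_force: 0.0
```

Call:
drive_tool(
  plan=[
    [0,0,-8,0],
    [0,0,-5,0],
    [0,0,-2,0],
    [0,0,0,0],
    [0,0,0,0],
  ],
)

```text
time: 9.53
ee_pos: [0.5292, -0.0454, 0.0608]
ee_rot: [-0.0, 0.992, 0.122, -0.0]
contact_force: [0.3, 1.6, -0.4]
grip_width: 0.0005
finger_force: 0.0
```

Call:
drive_tool(
  plan=[
    [0,0,-1,0],
    [0,0,-1,0],
    [0,0,-1,0],
    [0,0,0,0],
    [0,0,0,0],
  ],
)

```text
time: 9.95
ee_pos: [0.5295, -0.0459, 0.0582]
ee_rot: [-0.0, 0.993, 0.122, 0.0]
contact_force: [-0.2, 0.7, 1.4]
grip_width: 0.0005
finger_force: 0.6
```

Call:
drive_tool(
  plan=[
    [0,0,-1,0],
    [0,0,-1,0],
    [0,0,0,0],
    [0,0,0,0],
  ],
)

```text
time: 10.28
ee_pos: [0.5295, -0.046, 0.0561]
ee_rot: [-0.0, 0.993, 0.122, 0.0]
contact_force: [0.7, 1.4, 1.8]
grip_width: 0.0003
finger_force: 1.1
```

Call:
drive_tool(
  plan=[
    [0,0,5,0],
    [0,0,15,0],
    [-5.5,23,0,0],
    [-5.5,23,0,0],
    [0,0,0,0],
  ],
)

```text
time: 10.7
ee_pos: [0.5173, 0.0023, 0.0763]
ee_rot: [-0.0, 0.992, 0.123, -0.0]
contact_force: [0.3, 0.8, -0.6]
grip_width: 0.0002
finger_force: 0.0
```

Call:
drive_tool(
  plan=[
    [-5.8,23.3,0,0],
    [-5.7,23.3,0,0],
    [0,0,0,0],
    [0,0,0,0],
  ],
)

```text
time: 11.03
ee_pos: [0.5069, 0.0469, 0.0762]
ee_rot: [0.0, 0.992, 0.123, -0.0]
contact_force: [-0.4, -1.0, -0.3]
grip_width: 0.0008
finger_force: 0.0
```

Call:
drive_tool(
  plan=[
    [0,0,-10,0],
    [0,0,-8,0],
    [0,0,-3,0],
    [0,0,0,0],
    [0,0,0,0],
  ],
)

```text
time: 11.45
ee_pos: [0.5068, 0.0462, 0.0547]
ee_rot: [-0.0, 0.993, 0.122, -0.0]
contact_force: [-0.1, -0.1, 0.8]
grip_width: 0.0004
finger_force: 0.0
```

Keys 3 and 4 are free and I'm back over key2. Now the full press.

Call:
drive_tool(
  plan=[
    [0,0,-1,0],
    [0,0,-1,0],
    [0,0,-1,0],
    [0,0,-1,0],
    [0,0,0,0],
  ],
)

```text
time: 11.87
ee_pos: [0.5071, 0.0465, 0.0514]
ee_rot: [0.0, 0.993, 0.122, 0.0]
contact_force: [-1.7, -2.1, 6.4]
grip_width: 0.0008
finger_force: 2.9
```

Call:
drive_tool(
  plan=[
    [0,0,-1,0],
    [0,0,-0.5,0],
    [0,0,0,0],
    [0,0,0,0],
  ],
)

```text
time: 12.2
ee_pos: [0.5071, 0.0465, 0.0501]
ee_rot: [0.0, 0.993, 0.122, 0.0]
contact_force: [-3.0, -1.0, 7.2]
grip_width: 0.0003
finger_force: 3.6
```

Call:
drive_tool(
  plan=[
    [0,0,-1,0],
    [0,0,-0.7,0],
    [0,0,0,0],
    [0,0,0,0],
  ],
)

```text
time: 12.53
ee_pos: [0.5072, 0.0465, 0.0487]
ee_rot: [0.0, 0.993, 0.122, 0.0]
contact_force: [-4.1, -2.0, 11.8]
grip_width: 0.0004
finger_force: 6.0
```

Call:
drive_tool(
  plan=[
    [0,0,-0.4,0],
    [0,0,0,0],
    [0,0,0,0],
  ],
)

```text
time: 12.78
ee_pos: [0.5072, 0.0465, 0.0486]
ee_rot: [0.0, 0.993, 0.122, 0.0]
contact_force: [-5.2, -2.3, 17.0]
grip_width: 0.0005
finger_force: 8.4
```

Call:
drive_tool(
  plan=[
    [0,0,4,0],
    [0,0,5,0],
    [0,0,10,0],
    [0,0,20,0],
    [0,0,30,0],
  ],
)

```text
time: 13.2
ee_pos: [0.5056, 0.0467, 0.116]
ee_rot: [-0.0, 0.993, 0.122, -0.002]
contact_force: [0.6, -0.3, 0.9]
grip_width: 0.0005
finger_force: 0.0
```

Call:
drive_tool(
  plan=[
    [0,0,40,0],
    [-20,-30,0,0],
    [-20,-35,0,0],
    [-20,-35,0,0],
    [-20,-35,0,0],
  ],
)

```text
time: 13.62
ee_pos: [0.4258, -0.0893, 0.1571]
ee_rot: [0.0, 0.992, 0.123, 0.0]
contact_force: [-0.5, -0.7, 0.1]
grip_width: 0.0005
finger_force: 0.0
```

Call:
drive_tool(
  plan=[
    [-20,-35,0,0],
    [-20,-35,0,0],
    [-20,-35,0,0],
    [0,0,0,0],
    [0,0,0,0],
  ],
)

```text
time: 14.03
ee_pos: [0.3662, -0.1947, 0.1569]
ee_rot: [0.0, 0.993, 0.12, 0.0]
contact_force: [-0.2, -1.0, 0.2]
grip_width: 0.0004
finger_force: 0.0
```

Run:
```python
from h import *
b,d=r.grab_frame("scene");cv2.imwrite("pics/s2.png",cv2.resize(b[135:245,190:390],(800,440),interpolation=2)[:,:,::-1])
for u,v in [(313,158),(297,165),(280,172),(262,180)]: print(np.mean([w("scene",d,u+i,v+j) for i in(-2,-1,0,1,2) for j in(-1,0,1)],0).round(4))
```

```text
[0.4997 0.0921 0.0576]
[0.5107 0.0469 0.0573]
[0.5207 0.0008 0.0572]
[ 0.5329 -0.0468  0.0571]
```

View pics/s2.png

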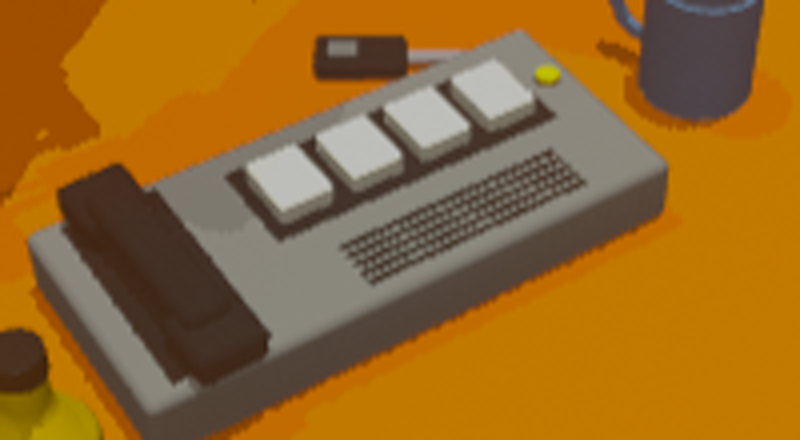

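All four keys are level, key2 at (428,120) included, and the handset, mug, bottle and car key are where they were.

```bash
python3 -c "
from plant import r
print(r.sign_off())"
```

```text
the job is handed in; nothing more can be done
None
```

Key2 was the latched key: I tapped keys 1 to 4 in order from the lamp end, pressed key2 right down, and it sprang back level with the others. The job was handed in at about 14 s, and the handset, mug, bottle and car key were not touched.

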